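# Seat the proud stopper

## Task

One of the four white-stoppered brown bottles in the tray has its stopper standing about a centimetre and a half proud of the neck. With the fingertips, press that stopper gently down until it is fully seated like the others, then draw back. Lift nothing, leave that bottle standing in its place, and do not touch the other bottles in the tray or disturb anything else on the bench.

Things in the scene. Friction and masses are not known exactly. Their poses are not given: they have to be found in the camera images.
- bottle_proud: The bottle with the raised stopper: brown (amber) glass reagent bottle, round, body 54 mm in diameter, neck 27 mm, mouth 104 mm above its underside, blank paper label, loose, 0.2 to 0.4 kg, standing in the tray; origin at the centre of its underside, z up. Same kind as bottle_p, bottle_q and bottle_r; only its stopper stands higher. Its place in the tray varies.
- stopper_proud (a joint): How far the white plastic stopper of bottle_proud stands out of its seat, m: 0 = seated (head resting on the bottle's mouth), 0.015 to 0.019 at the start. The stopper is a flat-topped head 32 mm in diameter and 14 mm high on a 20 mm shank; it slides straight down into the neck against about 3 N of steady friction, stays where it is left, and meets a firm, slightly springy stop at 0.
- top_proud (a point): Centre of the flat top of the stopper of bottle_proud: 118 mm above the bottle's underside when seated, plus the joint value. Moves with the stopper.
- bottle_p: Another brown (amber) glass reagent bottle, round, body 54 mm in diameter, neck 27 mm, mouth 104 mm above its underside, blank paper label, loose, 0.2 to 0.4 kg, standing in the tray; origin at the centre of its underside, z up. Its stopper, of the same kind, is already seated: leave it alone.
- top_p (a point): Centre of the flat top of the seated stopper of bottle_p, 118 mm above its underside.
- bottle_q: Another brown (amber) glass reagent bottle, round, body 54 mm in diameter, neck 27 mm, mouth 104 mm above its underside, blank paper label, loose, 0.2 to 0.4 kg, standing in the tray; origin at the centre of its underside, z up. Its stopper, of the same kind, is already seated: leave it alone.
- top_q (a point): Centre of the flat top of the seated stopper of bottle_q, 118 mm above its underside.
- bottle_r: Another brown (amber) glass reagent bottle, round, body 54 mm in diameter, neck 27 mm, mouth 104 mm above its underside, blank paper label, loose, 0.2 to 0.4 kg, standing in the tray; origin at the centre of its underside, z up. Its stopper, of the same kind, is already seated: leave it alone.
- top_r (a point): Centre of the flat top of the seated stopper of bottle_r, 118 mm above its underside.
- dropper_bottle: Brown glass dropper bottle of the same body as the others, with a black collar 33 mm in diameter and a reddish-brown rubber teat on top, 152 mm high in all, standing in the tray among the others; origin at the centre of its underside. Leave it alone.
- tray: Cream plastic tray, fixed, 200 mm (its x) by 310 mm (its y), rim 22 mm high, floor 5 mm thick, holding the five bottles, whose axes stand about 90 mm or more apart; origin at the centre of its underside on the bench.
- rubber_bulb: Dark blue-grey rubber bulb, 60 mm wide, 105 mm high, standing beside the tray; origin at its underside. Leave it alone.
- beaker: Glass beaker, 68 mm wide, 85 mm high, beside the tray; origin at its underside. Leave it alone.
- ointment_jar: White ointment jar, 62 mm wide, 55 mm high, beside the tray; origin at its underside. Leave it alone.
- mortar: White ceramic mortar bowl, 100 mm wide, 60 mm high, beside the tray; origin at its underside. Leave it alone.
- spatula: Spatula, 190 mm long, lying flat on the bench; leave it alone.
- stock_bottle: Large brown glass bottle, 72 mm wide, 160 mm high, beside the tray; origin at its underside. Leave it alone.
Mind the look-alikes: they are no part of the job. Leave any purple look-alike of the bottle_proud alone.

How it is judged:
On the way:
1. the proud stopper is pressed fully home (value of joint stopper_proud below 0.002 m), for 0.2 s.
At the end, for the whole second after the job is handed in: The raised stopper is within 2 mm of fully seated, its bottle upright (within 0.1 rad), at rest and within 15 mm of where it stood; the other four bottles in the tray are within 8 mm and the things beside the tray within 15 mm of where they stood (value of joint stopper_proud below 0.002 m and distance of each of bottle_proud, rubber_bulb, beaker, ointment_jar, mortar, spatula, stock_bottle from where it was at the start of the episode below 0.015 m and angle between bottle_proud's own z axis and vertical below 0.1 rad and linear speed of bottle_proud below 0.02 m/s and distance of each of bottle_p, bottle_q, bottle_r, dropper_bottle from where it was at the start of the episode below 0.008 m); the robot touches nothing.
It fails at once if another bottle in the tray is touched by the robot (over 0.5 N) (contact force between any of bottle_p, bottle_q, bottle_r, dropper_bottle and the arm above 0.5 N or contact force between any of bottle_p, bottle_q, bottle_r, dropper_bottle and the fingers above 0.5 N).
It fails at once if the proud stopper or its bottle is pressed roughly (over 50 N) (contact force between bottle_proud and the fingers above 50 N).
It fails at once if the proud stopper is pulled farther out (over 27 mm out of its seat) (value of joint stopper_proud above 0.027 m).
It fails at once if the bottle is lifted over 6 mm, tipped over 0.2 rad or shoved over 25 mm (z of bottle_proud in the frame of tray above 0.011 m or angle between bottle_proud's own z axis and vertical above 0.2 rad or distance of bottle_proud from where it was at the start of the episode above 0.025 m).
It fails at once if another thing on the bench is disturbed (moved over 15 mm) (distance of any of rubber_bulb, beaker, ointment_jar, mortar, spatula, stock_bottle from where it was at the start of the episode above 0.015 m).
It also fails if it takes over 32 s, if anything falls off the work surface, if the arm or the gripper's body presses on something with over 40 N, if the wrist force passes 120 N, or if a joint passes its speed limit or range.

## Robot

A 6-joint arm with a two-finger parallel gripper is mounted at the origin on the work surface. World frame = base frame: x ahead of the robot, y to its left, z up, the work surface at z = 0. Lengths are in m, angles in rad, forces in N, time in s.
With the tool pointing down it reaches from about 0.25 to 0.725 m from the base axis. Payload 9.7 kg.
Tool frame: the origin (TCP) lies between the finger pads; the fingertips stand 14 mm ahead of it and the grasp point (between the pads) lies 5 mm behind it (arm.tips_ahead is the distance from the TCP to the fingertips, in m); z points along the fingers, y is the line along which they close (so a half turn about z gives the same grasp; the last joint's range is limited). The gripper opens to 85 mm and grips with 20 to 120 N. Pads are 22 mm wide; open, the fingers measure 114 mm over their backs; the gripper's body (76 mm by 85 mm) begins 54 mm behind the grasp point. The pads swing forward as they close: fully open they stand 13 mm farther back than shut.
Start: joints at [-1.147, 0.087, 0.176, 1.66, 0, 1.571], TCP at [0.226, -0.501, 0.245] pointing down, gripper open.
Joint ranges: [-3.13, 3.13], [-0.85, 1.81], [-1.15, 1.24], [-2.2, 2.28], [-1.44, 1.52], [-3.14, 3.14]. Speed limits (rad/s): [2.22, 2.22, 2.57, 3.14, 3.14, 3.14].

## Interface

Orientations are given as a rotation vector (axis times angle).
In Python, from station import arm gives the robot as it stands.
- The arm moves only by the tool play_rows, never from a script. Its arguments are lists of equal length, an entry for each row: "translation": the shift along the tool's x, y, z in cm, a list of three; "yaw": the turn about the tool's z in rad. In form: {"translation": [[dx, dy, dz], ...], "yaw": [yaw, ...]}. A call has 1 to 12 rows; each row is the pose to reach, as a shift and turn from the pose commanded when the call began, along the tool's axes at that moment; what a row does not reach only later rows make up. A row lasts 1/10 s, in which the tool goes at most 50 mm and 8.59 degrees, less where a joint would pass 70% of its speed; a pose out of reach is approached as far as the arm can. A call with a gripper value outside its range is refused whole. "gripper" is the finger opening in cm, from 0 to 8.54, set as the call begins (left out, the last holds). The fingers move at their own pace and stop on an object; "force" is the grip in N (left out, the last holds). Time passes only in rows, so rows that repeat a pose let the fingers close. It gives the time, the measured TCP pose, the force, the opening and the grip force at its end, in the units of the state.
- arm.get_state(): the state, without advancing time (a new reading comes with each control period).
- arm.grab_frame(name): name is "scene" or "top"; returns (picture, depth): 480x640x3 uint8, red, green, blue; 480x640 float32, m along the optical axis (not along the pixel's ray), 0 where there is no reading.
- arm.get_calibration(name): a dict with "camera_matrix" (3x3 intrinsics, pixels), "world_to_cam" (4x4, takes a point from world to camera coordinates). Camera axes: x right, y up, looking along -z (the intrinsics and any distortion apply to the point x, -y, -z); pixel columns grow to the right and rows downward; lengths in m; the calibration is good to about 2 mm. A picture is of the moment at which its call begins. get_calibration takes no time and is no camera call.
- arm.hand_in(): hands the job in; it is judged then, once.
Trained networks look in the newest picture that a camera, given by its name, has taken for a name from the list of things; names that differ only in an ending like _2 or _b are one class to them, and where a whole thing is asked for, a point or a joint stands for the part that bears it (a point fixed in the world has none). Each returns a list of dicts, best first, with "p" (0 to 1); they miss things now and then, are a little off and sometimes report something else, mostly with a low value. They report only what shows in the picture. A call takes as long as a camera call. They do not tell look-alikes from the thing itself.
- arm.search_frame(camera, name): "rect" ([centre column, centre row, width, height] in pixels, round what is visible of it).
- arm.cut_out(camera, name): "region" (480x640 bool, what is visible of it) and "rect" ([centre column, centre row, width, height] in pixels, round what is visible of it).
The state is a dict: "time": time; "q": joint angles; "qvel": joint speeds; "tau": joint torques, N m; "eef_pos": TCP position; "tool_rot": TCP orientation; "ft_force": force on the tool from outside, world axes, zero at the start; "moment": the same for the moment, N m; "finger_gap": finger opening in m; "grip_force": force on a finger pad.
Only numpy, scipy, OpenCV 4.12 (cv2) and the standard library are available. Lean on these libraries where they do the work, as an engineer would, in place of code of your own. Each camera call takes 0.05 s, during which the arm holds its last target. There are 200 camera calls.

## Working session

There is one attempt and no reset: what is moved stays moved. The work goes in short steps, Python scripts to look and compute and a tool call to move; the robot and the scene stay as the last step left them, time stands still between calls to the robot, and variables do not carry over. Pictures are saved under pics/ and viewed, at most 10 in all, crops included, and the job is handed in when it is done.

Besides the shell and the picture viewer there is one more tool, called after "Call:" in YAML: its name, and indented under it one key for each argument. play_rows: Moves the arm, as the interface text tells. Its arguments: {"type":"object","properties":{"translation":{"type":"array","items":{"type":"array","items":{"type":"number"}}},"yaw":{"type":"array","items":{"type":"number"}},"gripper":{"type":"number"},"force":{"type":"number"}},"required":["translation","yaw"]}

```bash
mkdir -p pics; cat > h.py <<'E'
import numpy as np, cv2
from station import arm
def cloud(cam,d):
    c=arm.get_calibration(cam);K=np.array(c["camera_matrix"]);T=np.linalg.inv(np.array(c["world_to_cam"]))
    v,u=np.mgrid[:480,:640]
    P=np.stack([(u-K[0,2])/K[0,0]*d,-(v-K[1,2])/K[1,1]*d,-d,np.ones_like(d)],-1)
    return (P@T.T)[...,:3]
E
python3 - <<'E'
from h import *
for c in ("top","scene"):
    im,d=arm.grab_frame(c); cv2.imwrite(f"pics/{c}0.png",im[...,::-1]); P=cloud(c,d)
    np.savez(f"{c}0.npz",im=im,d=d,P=P)
    for n in ("stopper_proud","top_p","dropper_bottle"):
        for r in arm.cut_out(c,n):
            m=r["region"]&(d>0)
            if m.sum()<5: continue
            Q=P[m]; z=np.percentile(Q[:,2],95); t=Q[abs(Q[:,2]-z)<.004]
            print(c,n,round(r["p"],2),np.round(r["rect"]),"ztop",z.round(4),t.mean(0).round(4),((t.max(0)+t.min(0))/2).round(4),len(t))
s=arm.get_state();print(s["time"],s["eef_pos"],s["tool_rot"],s["finger_gap"],s["ft_force"])
E
```

```text
top stopper_proud 0.65 [386. 304.  14.  13.] ztop 0.1243 [ 0.3237 -0.2108  0.1222] [ 0.3247 -0.2104  0.1232] 31
top stopper_proud 0.54 [314. 291.   9.   7.] ztop 0.1215 [ 0.3514 -0.0028  0.1198] [ 0.3515 -0.0035  0.1213] 38
top stopper_proud 0.45 [333. 235.  16.  10.] ztop 0.1466 [ 0.5099 -0.0495  0.145 ] [ 0.5109 -0.0474  0.1457] 22
top stopper_proud 0.33 [299. 250.  10.   8.] ztop 0.128 [0.4696 0.0492 0.126 ] [0.4685 0.0496 0.1273] 29
top top_p 0.55 [309. 213.  12.   8.] ztop 0.1287 [0.5801 0.0279 0.1272] [0.5809 0.0293 0.128 ] 20
top top_p 0.53 [363. 234.  11.  11.] ztop 0.1269 [ 0.5306 -0.1324  0.1249] [ 0.531  -0.1329  0.1259] 39
top top_p 0.38 [300. 250.   8.   6.] ztop 0.1291 [0.4713 0.0485 0.1274] [0.4712 0.0481 0.1287] 19
top dropper_bottle 0.7 [444. 285.  19.  22.] ztop 0.0603 [ 0.4112 -0.4029  0.0588] [ 0.411  -0.4045  0.0602] 89
top dropper_bottle 0.63 [338. 214.  18.  22.] ztop 0.1434 [ 0.6109 -0.0549  0.1429] [ 0.6113 -0.0567  0.1431] 7
top dropper_bottle 0.21 [299. 256.  16.  21.] ztop 0.1259 [0.4701 0.049  0.1247] [0.4693 0.0497 0.1258] 54
scene stopper_proud 0.56 [306. 227.   8.  16.] ztop 0.1444 [ 0.5106 -0.0466  0.1427] [ 0.5105 -0.0468  0.1434] 69
scene stopper_proud 0.53 [317. 202.  14.  14.] ztop 0.1214 [ 0.3513 -0.0009  0.1197] [ 0.3491 -0.0007  0.1203] 45
scene top_p 0.54 [336. 248.  11.  11.] ztop 0.1262 [0.5795 0.0281 0.1243] [0.5791 0.0271 0.1246] 69
scene dropper_bottle 0.63 [306. 244.  26.  47.] ztop 0.143 [ 0.5112 -0.0464  0.1423] [ 0.5084 -0.0468  0.1423] 75
scene dropper_bottle 0.55 [303. 269.  24.  57.] ztop 0.1392 [ 0.6161 -0.0565  0.1388] [ 0.615  -0.0565  0.1391] 19
0.4 [ 0.22618154 -0.50131281  0.24520108] [-3.07115568e+00 -6.60749324e-01  3.91431214e-05] 0.08515575738286849 [-0.49565982 -0.06900477 -0.49447818]
```

View pics/top0.png

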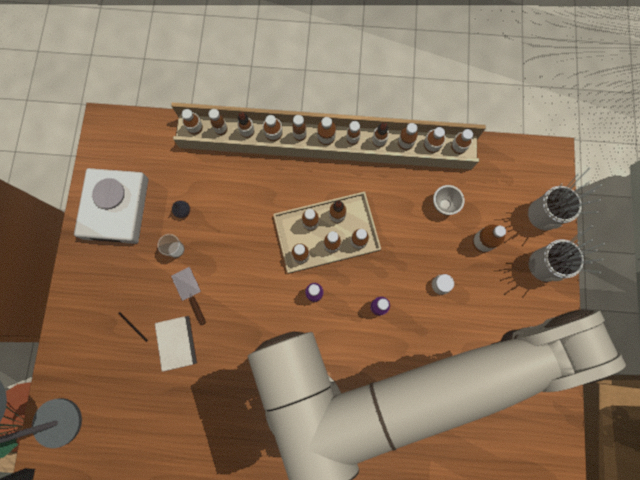

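View pics/scene0.png

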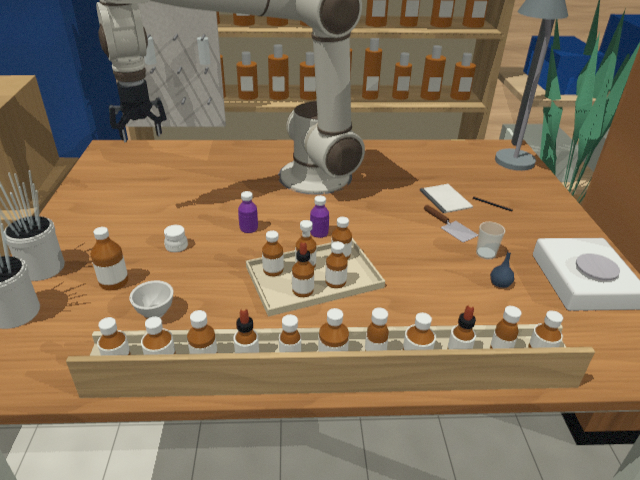

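The top view shows five tray bottles. The middle one, at pixel (333,235) in top and (306,227) in scene, has its top at z≈0.143, against about 0.126 for the other white stoppers. The dropper is at (338,214), and the two purple look-alikes stand outside the tray.

```bash
python3 - <<'E'
from h import *
from scipy.spatial.transform import Rotation as R
s=arm.get_state();r=R.from_rotvec(s["tool_rot"]).as_matrix();print(r.round(3),arm.tips_ahead)
D=np.load("scene0.npz");T=np.load("top0.npz")
for n,A in (("scene",D),("top",T)):
    P=A["P"];w=A["im"].min(-1)>120
    m=w&(np.hypot(P[...,0]-.5105,P[...,1]+.0475)<.025)&(P[...,2]>.134);t=P[m]
    print(n,m.sum(),t.mean(0).round(4),t.min(0).round(4),t.max(0).round(4))
g=np.array([.5105,-.0475,.175]);print((r.T@(g-s["eef_pos"])*100).round(2))
E
```

```text
[[ 0.912  0.411 -0.   ]
 [ 0.411 -0.912  0.   ]
 [ 0.    -0.    -1.   ]] 0.014
scene 98 [ 0.5128 -0.0466  0.1411] [ 0.4906 -0.0608  0.1341] [ 0.5267 -0.0329  0.1463]
top 86 [ 0.5119 -0.0469  0.1412] [ 0.4974 -0.0602  0.1342] [ 0.5274 -0.0322  0.1485]
[ 44.58 -29.67   7.03]
```

Call:
play_rows:
  translation:
    - [3.7,-2.5,0]
    - [7.4,-5,0]
    - [11.2,-7.4,0]
    - [14.9,-9.9,0]
    - [18.6,-12.4,0]
    - [22.4,-14.9,0]
    - [26.1,-17.3,0]
    - [29.8,-19.8,0]
    - [33.5,-22.3,0]
    - [37.3,-24.8,0]
    - [41,-27.2,0]
    - [44.7,-29.7,0]
  yaw: [0,0,0,0,0,0,0,0,0,0,0,0]
  gripper: 0
  force: 20

```text
time: 1.6
eef_pos: [0.5122, -0.045, 0.2455]
tool_rot: [3.071, 0.661, 0.001]
ft_force: [1.2, -0.9, 0.4]
finger_gap: 0.0001
grip_force: 0.0
```

Call:
play_rows:
  translation:
    - [0,0,0]
    - [0,0,0]
    - [0,0,1.5]
    - [0,0,3]
    - [0,0,4.5]
    - [0,0,5.5]
    - [0,0,6]
    - [0,0,6.5]
    - [0,0,6.5]
    - [0,0,6.5]
  yaw: [0,0,0,0,0,0,0,0,0,0]

```text
time: 2.6
eef_pos: [0.5116, -0.0469, 0.1807]
tool_rot: [3.071, 0.661, 0.001]
ft_force: [-0.8, 0.3, 0.2]
finger_gap: 0.0001
grip_force: 0.0
```

```bash
python3 - <<'E'
from h import *
im,d=arm.grab_frame("scene"); cv2.imwrite("pics/s1.png",cv2.resize(im[150:310,220:420,::-1],None,fx=4,fy=3.75,interpolation=2)[:600])
E
```

```text
(no output)
```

View pics/s1.png

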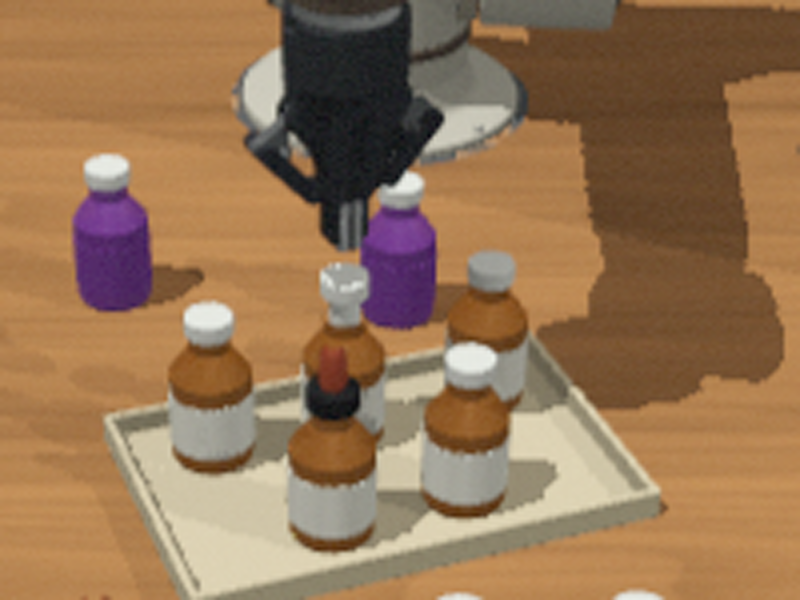

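The closed fingertips, at crop (345,235), hang centred over the raised stopper at (345,280).

Call:
play_rows:
  translation:
    - [0,0,1]
    - [0,0,2]
    - [0,0,2.3]
    - [0,0,2.5]
    - [0,0,2.7]
    - [0,0,2.9]
    - [0,0,3.1]
    - [0,0,3.3]
    - [0,0,3.3]
    - [0,0,3.3]
  yaw: [0,0,0,0,0,0,0,0,0,0]

```text
time: 3.65
eef_pos: [0.5115, -0.0468, 0.147]
tool_rot: [-3.071, -0.661, 0.0]
ft_force: [-0.4, 1.1, 0.4]
finger_gap: 0.0002
grip_force: 0.0
```

Call:
play_rows:
  translation:
    - [0,0,0.1]
    - [0,0,0.2]
    - [0,0,0.3]
    - [0,0,0.4]
    - [0,0,0.5]
    - [0,0,0.6]
  yaw: [0,0,0,0,0,0]

```text
time: 4.25
eef_pos: [0.5115, -0.0468, 0.1412]
tool_rot: [3.071, 0.661, 0.0]
ft_force: [-0.6, 0.3, 3.3]
finger_gap: 0.0004
grip_force: 1.5
```

Friction of about 3 N shows contact. I'll continue in small steps to the stop.

Call:
play_rows:
  translation:
    - [0,0,0.1]
    - [0,0,0.2]
    - [0,0,0.3]
    - [0,0,0.3]
  yaw: [0,0,0,0]

```text
time: 4.65
eef_pos: [0.5115, -0.0468, 0.1381]
tool_rot: [-3.071, -0.661, 0.0]
ft_force: [1.1, -0.4, 0.7]
finger_gap: -0.0001
grip_force: 0.5
```

Call:
play_rows:
  translation:
    - [0,0,0.05]
    - [0,0,0.1]
    - [0,0,0.1]
  yaw: [0,0,0]

```text
time: 4.95
eef_pos: [0.5115, -0.0468, 0.1372]
tool_rot: [-3.071, -0.661, 0.0]
ft_force: [-0.0, 0.8, 2.1]
finger_gap: 0.0001
grip_force: 1.0
```

Call:
play_rows:
  translation:
    - [0,0,0.05]
    - [0,0,0.1]
    - [0,0,0.1]
  yaw: [0,0,0]

```text
time: 5.25
eef_pos: [0.5117, -0.0468, 0.137]
tool_rot: [3.071, 0.661, 0.002]
ft_force: [-1.6, 0.2, 7.0]
finger_gap: -0.0001
grip_force: 3.7
```

Call:
play_rows:
  translation:
    - [0,0,0.05]
    - [0,0,0.1]
    - [0,0,0.1]
    - [0,0,0.1]
  yaw: [0,0,0,0]

```text
time: 5.65
eef_pos: [0.512, -0.0469, 0.137]
tool_rot: [3.071, 0.66, 0.004]
ft_force: [-2.4, -0.2, 13.5]
finger_gap: -0.0001
grip_force: 6.7
```

The force is rising while z stays at 0.137, so the stopper has hit its stop. Drawing back.

Call:
play_rows:
  translation:
    - [0,0,-0.1]
    - [0,0,-0.3]
    - [0,0,-0.8]
    - [0,0,-2]
    - [0,0,-4]
    - [0,0,-6]
    - [0,0,-8]
    - [0,0,-10]
    - [0,0,-11]
    - [0,0,-11]
    - [0,0,-11]
  yaw: [0,0,0,0,0,0,0,0,0,0,0]

```text
time: 6.75
eef_pos: [0.5115, -0.0468, 0.2448]
tool_rot: [-3.071, -0.661, 0.001]
ft_force: [0.0, 0.3, -0.5]
finger_gap: 0.0002
grip_force: 0.0
```

```bash
python3 - <<'E'
from h import *
im,d=arm.grab_frame("scene"); cv2.imwrite("pics/s2.png",cv2.resize(im[150:310,220:420,::-1],None,fx=4,fy=3.75,interpolation=2)[:600])
P=cloud("scene",d);w=im.min(-1)>120
for x,y in ((.512,-.0467),(.531,-.132),(.47,.049),(.58,.028)):
    m=w&(np.hypot(P[...,0]-x,P[...,1]-y)<.025)&(P[...,2]>.112)&(P[...,2]<.16);t=P[m]
    print(m.sum(),t.mean(0).round(4),np.percentile(t[:,2],90).round(4))
E
```

```text
111 [ 0.5135 -0.0467  0.1217] 0.1254
118 [ 0.5326 -0.1322  0.1216] 0.1259
89 [0.4712 0.0522 0.1224] 0.1261
122 [0.5827 0.0282 0.122 ] 0.1258
```

View pics/s2.png

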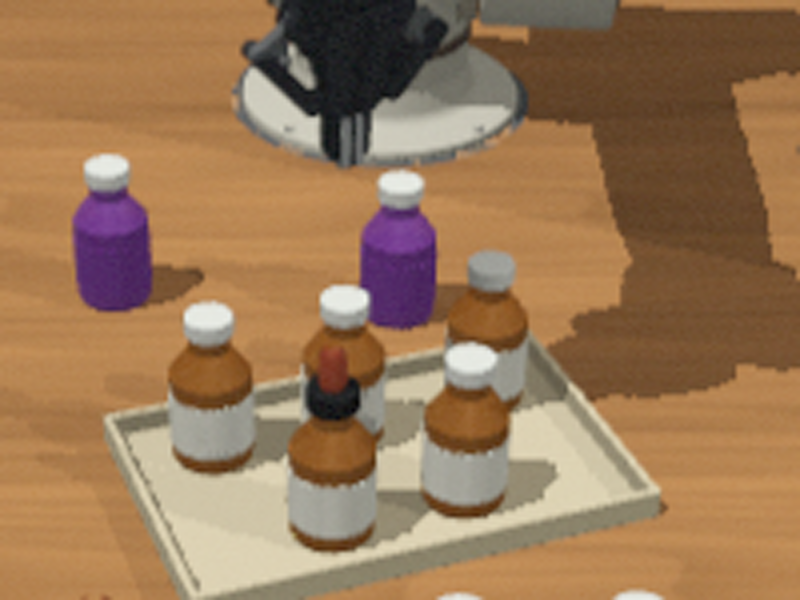

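The stopper, at crop (345,305), now sits as low as the others, and nothing else has moved.

```bash
python3 -c "
from station import arm
print(arm.hand_in())"
```

```text
the job is handed in; nothing more can be done
None
```

The raised stopper is pressed fully home, level with the other three in the depth image; the arm is drawn back clear, nothing else in the tray moved in the last picture, and the job is handed in.

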